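# Third hand at the bottle gluing nest

### The job

Pick up the loose terracotta collar, fit it upright over the neck of the bare bottle standing in the gluing nest, and press it straight down onto the glass shoulder with a gentle, steady push of about 10 newtons (roughly a kilogram's weight) so that I can tack it on with the glue gun. Keep that push steady for a few seconds and finish while still holding the collar pressed down - do not take your hand away. Do not disturb the two finished bottles, the glue gun or the burnisher.

Things in the scene. Friction and masses are not known exactly. Their poses are not given: they have to be found in the camera images.
- collar_mid (a point): centre of the loose terracotta collar (reddish-brown clay, hollow, open at both ends, standing upright on its wide foot on the bench): on its axis, half-way up its 72 mm height; z is its axis, up. The place to grip is the lip round its top, a straight band 46 mm in diameter from 55 to 72 mm above the foot (its middle 27 mm above this point). About 140 g
- collar: the same collar, origin at the centre of the underside of its foot, z up. Round: foot 62 mm in diameter for the first 5 mm, narrowing to a waist 40 mm in diameter from 26 to 47 mm up, then the 46 mm lip. Bore 30 mm, widening to 52 mm at the foot: 3 mm clear of the bottle's neck all round
- bottle: the bare clear-glass bottle with paper labels, upright in the nest: body 72 mm in diameter, 112 mm high, then a flat shoulder and a straight neck 24 mm in diameter, 60 mm tall. Origin at the centre of its underside, 26 mm above the bench. It stands on a soft foam pad: pressed straight down it sinks and springs back, 0.5 mm for each newton (10 N: 5 mm; bottoms at 14 mm)
- bottle_shoulder (a point): centre of the bottle's flat shoulder, on its axis, 138 mm above the bench when nothing presses; it sinks with the bottle. The collar's foot seats on the shoulder around the neck. The nest's rubber sleeve keeps the bottle upright and in place
- bottle_mouth (a point): centre of the bottle's mouth, top of the neck, 60 mm above the shoulder, 198 mm above the bench when nothing presses
- nest: the gluing nest screwed to the bench: aluminium base plate 150 x 150 x 6 mm with a blue cup 92 mm in diameter (104 mm at its flange), its rim 42 mm above the bench, round the foot of the bottle; origin at the centre of the plate's underside
- done_a: a finished bottle, same glass with its terracotta collar glued on and a cork, 72 mm in diameter, 190 mm tall, standing on the bench; origin at the centre of its underside. Leave alone
- done_b: a second finished bottle, the same in shape and size. Leave alone
- glue_gun_mid (a point): the black and red glue gun standing on its butt and wire stand, 215 mm long, 76 mm wide, 115 mm high; this point is in the middle, 55 mm above the bench, x points to its nozzle. Leave alone
- burnisher: a slim metal burnishing tool lying on the bench, 140 mm long along x, 9 mm thick; origin on the bench near its middle. Leave alone

How it is judged:
On the way:
1. the collar, upright on the shoulder round the neck, is pressed down with 6 to 16 N without a break for 2 seconds (contact force between collar and bottle between 6 and 16 N and z of collar in the frame of bottle_shoulder between -0.003 and 0.003 m and horizontal distance between collar and bottle_shoulder below 0.006 m and angle between collar's own z axis and vertical below 0.07 rad), for 2 s.
At the end, for the whole second after the job is handed in: The collar stands upright (within 4 degrees) around the neck with its foot on the glass shoulder (within 3 mm in height, 6 mm off-centre), still, the fingers still on it, and it is being pressed on the bottle with 6 to 16 N through the last second; the robot touches only the collar, not the bottle (all of step 1 and contact force between the fingers and collar above 3 N and linear speed of collar below 0.01 m/s and contact force between each of the arm, the fingers and bottle below 0.5 N); the arm keeps its last pose, push and grip.
It fails at once if the collar is driven hard against the glass (over 30 N) (contact force between collar and bottle above 30 N).
It fails at once if a finished bottle is moved by more than 25 mm or tipped (distance of any of done_a, done_b from where it was at the start of the episode above 0.025 m or angle between any of done_a, done_b's own z axis and vertical above 0.3 rad).
It fails at once if the glue gun or the burnisher is moved by more than 25 mm (distance of any of glue_gun_mid, burnisher from where it was at the start of the episode above 0.025 m).
It also fails if it takes over 51 s, if anything falls off the work surface, if the arm or the gripper's body presses on something with over 40 N, if the wrist force passes 120 N, or if a joint passes its speed limit or range.

### The arm

A 7-joint arm with a two-finger parallel gripper is mounted at the origin on the work surface. World frame = base frame: x ahead of the robot, y to its left, z up, the work surface at z = 0. Lengths are in m, angles in rad, forces in N, time in s.
With the tool pointing down it reaches from about 0.4 to 0.85 m from the base axis. Payload 4.4 kg.
Tool frame: the origin (TCP) lies midway between the tips of the shut fingers; the grasp point (between the pads) lies grip_depth behind it (grip_depth is the distance from the TCP to the grasp point, in m); z points along the fingers, y is the line along which they close (so a half turn about z gives the same grasp; the last joint's range is limited). The gripper opens to 94 mm and grips with 3 to 60 N. Pads are 16 mm wide; open, the fingers measure 119 mm over their backs; the gripper's body (75 mm by 177 mm) begins 78 mm behind the grasp point.
Start: joints at [-1.204, 0.628, 0.038, 1.517, -0.027, 0.996, -0.02], TCP at [0.273, 0.59, 0.205] pointing down, gripper open.
Joint ranges: [-3.06, 3.06], [-0.37, 2.12], [-1.25, 1.32], [0.18, 2.47], [-1.1, 4.24], [0.23, 1.98], [-2.94, 2.94]. Speed limits (rad/s): [2.57, 2.57, 3.14, 3.14, 3.14, 3.14, 3.14].

### API

Orientations are given as a 3x3 rotation matrix whose columns are the frame's x, y, z axes.
In Python, from rig import observe, camera, hand_in, grip_depth gives the robot as it stands. The module is installed in compiled form; this text tells all that it offers.
- The arm moves only by the shell command python3 -m jog 'ROWS'. ROWS is JSON, a list of rows, each a list of 3 entries, a list of its own where there are three numbers: the turn, a rotation vector about the tool's x, y, z in units of 6 degrees (1.0 is 6 degrees), then the shift along the tool's x, y, z in units of 50 mm (1.0 is 50 mm), then the gripper's target within -1 to 1 (fully open at 1, half-way at 0, shut at -1). A call has 1 to 12 rows; each row shifts and turns the commanded pose from where the row before left it, along the tool's axes as they then stand; what a row does not reach is not made up. A row lasts 1/10 s, in which the tool goes at most 50 mm and 8.59 degrees, less where a joint would pass 70% of its speed; a pose out of reach is approached as far as the arm can. A call is refused whole if a number of a shift passes 1 or a number of a turn 1, either way. A call with a gripper value outside its range is refused whole. The fingers move at their own pace and stop on an object; the grip force is fixed at half the most. Time passes only in rows, so rows that do not move let the fingers close. It gives the time, the measured TCP pose, the force, the opening and the grip force at its end, in the units of the state.
- observe(): the state, without advancing time (a new reading comes with each control period).
- camera(name): name is "scene" or "top"; returns a dict with "img" (384x512x3 uint8, red, green, blue), "range_z" (384x512 float32, m along the optical axis (not along the pixel's ray), 0 where there is no reading), "camera_matrix" (3x3 intrinsics, pixels), "R" (3x3) and "t" (3): a world point X has camera coordinates R X + t. Camera axes: x right, y down, z forward; pixel columns grow to the right and rows downward; lengths in m; the calibration is good to about 2 mm. A picture is of the moment at which its call begins.
- hand_in(): hands the job in; it is judged then, once.
The state is a dict: "clock": time; "qpos": joint angles; "dq": joint speeds; "effort": joint torques, N m; "tcp_pos": TCP position; "orientation": TCP orientation; "contact_force": force on the tool from outside, world axes, zero at the start; "torque": the same for the moment, N m; "grip_width": finger opening in m; "gripper_force": force on a finger pad.
Only numpy, scipy, OpenCV 4.12 (cv2) and the standard library are available. Lean on these libraries where they do the work, as an engineer would, in place of code of your own. Each camera call takes 0.05 s, during which the arm holds its last target. There are 200 camera calls.

## Working session

There is one attempt and no reset: what is moved stays moved. The work goes in short steps, Python scripts to look and compute and a shell command to move; the robot and the scene stay as the last step left them, time stands still between calls to the robot, and variables do not carry over. Pictures are saved under pics/ and viewed, at most 10 in all, crops included, and the job is handed in when it is done.

```bash
mkdir -p pics; python3 - <<'E'
from rig import observe,camera,grip_depth
import cv2,numpy as np
print(grip_depth); s=observe()
for k,v in s.items(): print(k,np.round(v,4).tolist())
for n in("scene","top"):
    c=camera(n); cv2.imwrite(f"pics/{n}0.png",c["img"][:,:,::-1]); np.savez(f"{n}0.npz",**c); print(n,c["camera_matrix"].tolist(),c["R"].round(3).tolist(),c["t"])
E
```

```text
0.0188
clock 0.0
qpos [-1.2038, 0.6293, 0.0384, 1.5184, -0.027, 0.9963, -0.02]
dq [0.0004, -0.0007, 0.0003, 0.0017, -0.0002, 0.0001, -0.0011]
effort [0.0001, -54.9727, 1.143, -18.6633, -0.0524, 0.0232, 0.0002]
tcp_pos [0.2723, 0.5895, 0.2046]
orientation [[-0.9078, 0.4194, -0.0008], [0.4194, 0.9078, -0.0017], [-0.0, -0.0019, -1.0]]
contact_force [-0.322, 0.0972, -0.0435]
torque [0.0214, 0.0031, -0.0188]
gripper_force 0.0
grip_width 0.0939
scene [[394.4420132303904, 0.0, 251.99415253578277], [0.0, 394.4420132303904, 191.0542386864414], [0.0, 0.0, 1.0]] [[0.794, 0.608, 0.005], [0.364, -0.47, -0.804], [-0.486, 0.64, -0.594]] [-0.43460667 -0.12941887  1.53504288]
top [[436.6904223665676, 0.0, 258.19920106526087], [0.0, 436.6904223665676, 191.4199672439923], [0.0, 0.0, 1.0]] [[0.026, -1.0, 0.009], [-0.981, -0.028, -0.19], [0.19, -0.004, -0.982]] [-0.06981485  0.60089034  1.27141136]
```

View pics/scene0.png

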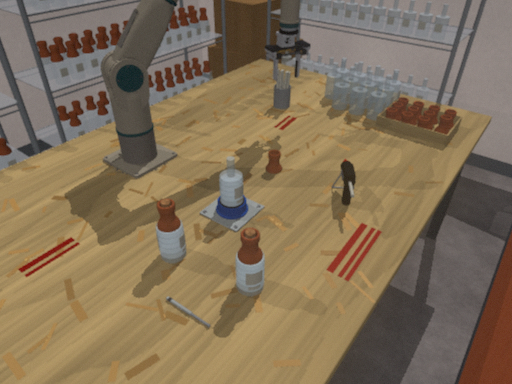

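View pics/top0.png

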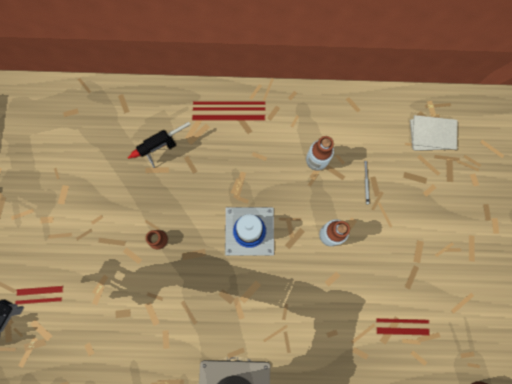

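The scene view shows the collar at about (274,160), the nest bottle at (232,190), the finished bottles at (171,232) and (250,262), and the gun at (347,182). In the top view the collar is at (157,239), the bottle at (249,230), and the finished bottles at (321,155) and (335,233). The gun is at (155,145) and the gripper at the left edge.

```bash
cat > h.py <<'E'
import numpy as np,cv2
from scipy.optimize import least_squares
def cloud(c):
    K,R,t,d=c["camera_matrix"],c["R"],c["t"],c["range_z"]
    v,u=np.indices(d.shape); P=np.stack([(u-K[0,2])/K[0,0]*d,(v-K[1,2])/K[1,1]*d,d],-1)
    X=(P-t)@R; X[d==0]=np.nan; return X
def circ(p,r): # known radius fit
    f=lambda q: np.hypot(p[:,0]-q[0],p[:,1]-q[1])-r
    return least_squares(f,p.mean(0)[:2],loss="soft_l1",f_scale=.002)
E
python3 - <<'E'
from h import *
for n,win in(("scene",dict(collar=(255,145,292,178),bottle=(210,150,255,215))),("top",dict(collar=(138,224,176,256),bottle=(222,204,278,258)))):
    c=np.load(n+"0.npz"); X=cloud(c); hsv=cv2.cvtColor(c["img"],cv2.COLOR_RGB2HSV)
    for k,(a,b,e,f) in win.items():
        p=X[b:f,a:e].reshape(-1,3); h=hsv[b:f,a:e].reshape(-1,3)
        ok=~np.isnan(p[:,0]); print(n,k,"valid",ok.mean())
        for lo in np.arange(0,.22,.012):
            m=ok&(p[:,2]>=lo)&(p[:,2]<lo+.012)
            if m.sum()>2: q=p[m]; print(" z%.3f n%d x %.3f..%.3f y %.3f..%.3f med"%(lo,m.sum(),*np.percentile(q[:,0],[2,98]),*np.percentile(q[:,1],[2,98])),np.median(q,0).round(4))
        if k=="collar":
            for lo,hi,r in((.057,.0705,.023),(.028,.046,.020)):
                m=ok&(p[:,2]>lo)&(p[:,2]<hi); 
                if m.sum()>8: print("fit",lo,circ(p[m],r).x)
            m=ok&(p[:,2]>.066); print("top",p[m].mean(0))
        else:
            for lo,hi,r in((.145,.193,.012),(.06,.13,.036)):
                m=ok&(p[:,2]>lo)&(p[:,2]<hi)
                if m.sum()>8: print("fit",lo,circ(p[m],r).x)
E
python3 - <<'E'
import cv2,numpy as np
a=cv2.imread("pics/top0.png");b=cv2.imread("pics/scene0.png")
o=np.hstack([cv2.resize(a[200:264,130:290],(800,320),interpolation=2)]);o2=cv2.resize(b[145:225,195:305],(385,280),interpolation=2)
o3=np.zeros((280,800,3),np.uint8);o3[:,:385]=o2
cv2.imwrite("pics/crop0.png",np.vstack([o,o3]))
E
```

```text
scene collar valid 0.9942669942669943
 z0.000 n539 x 0.319..0.519 y 0.185..0.418 med [0.4313 0.2885 0.0015]
 z0.012 n58 x 0.434..0.481 y 0.223..0.264 med [0.4669 0.235  0.0167]
 z0.024 n33 x 0.440..0.476 y 0.229..0.255 med [0.4661 0.2375 0.0296]
 z0.036 n28 x 0.439..0.474 y 0.226..0.254 med [0.465  0.2351 0.0424]
 z0.048 n34 x 0.441..0.476 y 0.228..0.266 med [0.4626 0.2324 0.0555]
 z0.060 n73 x 0.436..0.477 y 0.227..0.269 med [0.4549 0.2444 0.0677]
 z0.072 n16 x 0.436..0.478 y 0.229..0.268 med [0.4603 0.2527 0.0728]
fit 0.057 [0.45696133 0.24922562]
fit 0.028 [0.45345158 0.24999285]
top [0.455584   0.24738803 0.07030222]
scene bottle valid 0.997948717948718
 z0.000 n1027 x 0.207..0.545 y -0.078..0.286 med [0.3774 0.1143 0.0017]
 z0.012 n69 x 0.456..0.537 y -0.079..-0.010 med [ 0.5141 -0.0653  0.0193]
 z0.024 n82 x 0.465..0.535 y -0.079..-0.014 med [ 0.5194 -0.0673  0.0311]
 z0.036 n177 x 0.447..0.534 y -0.078..0.001 med [ 0.5118 -0.0593  0.0427]
 z0.048 n70 x 0.469..0.525 y -0.069..-0.025 med [ 0.5089 -0.061   0.0535]
 z0.060 n66 x 0.470..0.525 y -0.069..-0.017 med [ 0.5128 -0.0585  
[... 2027 characters left out ...]
0.058..-0.019 med [ 0.4527 -0.0419  0.0828]
 z0.084 n6 x 0.452..0.478 y -0.063..-0.001 med [ 0.4573 -0.0258  0.0904]
 z0.096 n12 x 0.451..0.470 y -0.060..-0.005 med [ 0.4548 -0.0334  0.1042]
 z0.108 n9 x 0.450..0.471 y -0.047..0.001 med [ 0.4528 -0.0277  0.1148]
 z0.120 n21 x 0.451..0.517 y -0.063..0.001 med [ 0.4638 -0.0336  0.1262]
 z0.132 n416 x 0.454..0.519 y -0.061..0.003 med [ 0.4839 -0.0302  0.1375]
 z0.156 n7 x 0.476..0.484 y -0.041..-0.020 med [ 0.4766 -0.0304  0.163 ]
 z0.180 n5 x 0.476..0.484 y -0.041..-0.025 med [ 0.4768 -0.0335  0.1869]
 z0.192 n64 x 0.478..0.497 y -0.041..-0.020 med [ 0.4874 -0.0303  0.1975]
fit 0.145 [ 0.48775387 -0.02941976]
fit 0.06 [ 0.48693894 -0.02934403]
```

View pics/crop0.png

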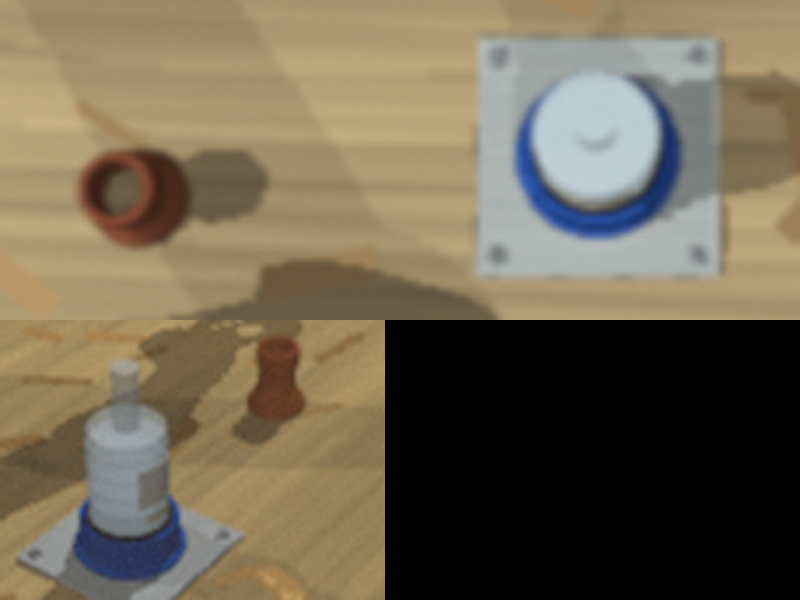

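The collar is upright at about (0.4545, 0.251) and the bottle axis at about (0.4875, -0.0305). First I turn the tool so its y lies along world x and its x along world y.

```bash
python3 -m jog '[[[0,0,0.99],[0,0,0],1],[[0,0,0.99],[0,0,0],1],[[0,0,0.99],[0,0,0],1],[[0,0,0.99],[0,0,0],1],[[0,0,0.99],[0,0,0],1],[[0,0,0.99],[0,0,0],1],[[0,0,0.99],[0,0,0],1],[[0,0,0.99],[0,0,0],1],[[0,0,0.99],[0,0,0],1],[[0,0,0.99],[0,0,0],1],[[0,0,0.97],[0,0,0],1]]'
```

```text
clock: 1.2
tcp_pos: [0.2724, 0.5898, 0.205]
orientation: [[0.005, 1.0, -0.0], [1.0, -0.005, -0.001], [-0.001, -0.0, -1.0]]
contact_force: [0.5, -0.9, 1.0]
grip_width: 0.0941
gripper_force: 0.0
```

```bash
python3 -m jog '[[[0,0,0],[-0.85,0.46,0],1],[[0,0,0],[-0.85,0.46,0],1],[[0,0,0],[-0.85,0.46,0],1],[[0,0,0],[-0.85,0.46,0],1],[[0,0,0],[-0.85,0.46,0],1],[[0,0,0],[-0.85,0.46,0],1],[[0,0,0],[-0.85,0.46,0],1],[[0,0,0],[-0.82,0.46,0],1],[[0,0,0],[0,0,0.4],1],[[0,0,0],[0,0,0.4],1],[[0,0,0],[0,0,0],1],[[0,0,0],[0,0,0],1]]'
```

```text
clock: 2.4
tcp_pos: [0.4563, 0.2515, 0.1654]
orientation: [[0.0, 1.0, -0.001], [1.0, -0.0, -0.001], [-0.001, -0.001, -1.0]]
contact_force: [0.7, -0.3, 0.0]
grip_width: 0.0939
gripper_force: 0.0
```

```bash
python3 -m jog '[[[0,0,0],[0,-0.03,0.4],1],[[0,0,0],[0,0,0.5],1],[[0,0,0],[0,0,0.5],1],[[0,0,0],[0,0,0.5],1],[[0,0,0],[0,0,0.5],1],[[0,0,0],[0,0,0],1],[[0,0,0],[0,0,0],1]]'; python3 - <<'E'
from rig import camera
import cv2,numpy as np
a=camera("top")["img"];b=camera("scene")["img"]
o=np.hstack([cv2.resize(a[190:280,110:210],(400,360),interpolation=2),cv2.resize(b[110:200,220:320],(400,360),interpolation=2)])
cv2.imwrite("pics/pre.png",o[:,:,::-1])
E
```

```text
clock: 3.1
tcp_pos: [0.4555, 0.252, 0.0463]
orientation: [[-0.0, 1.0, 0.001], [1.0, 0.0, 0.0], [0.0, 0.001, -1.0]]
contact_force: [0.1, 0.1, -0.3]
grip_width: 0.0937
gripper_force: 0.0
```

View pics/pre.png

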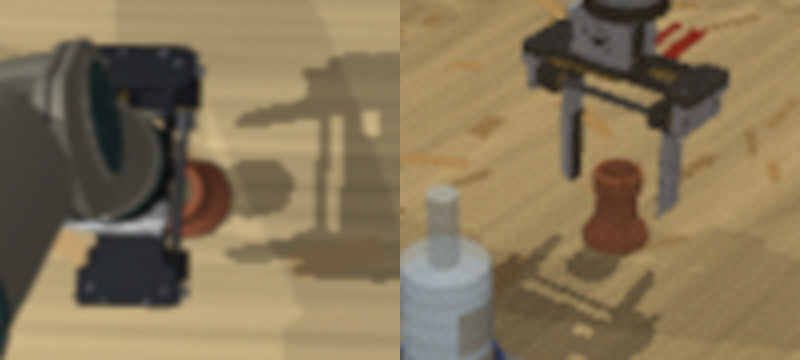

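The fingers straddle the collar on either side of its lip, in the left crop at about (200,195) and in the right crop at (617,180). I close them now.

```bash
python3 -m jog '[[[0,0,0],[0,0,0.03],0.2],[[0,0,0],[0,0,0],0.2],[[0,0,0],[0,0,0],0.1],[[0,0,0],[0,0,0],0.05],[[0,0,0],[0,0,0],-0.1],[[0,0,0],[0,0,0],-1],[[0,0,0],[0,0,0],-1],[[0,0,0],[0,0,0],-1],[[0,0,0],[0,0,0],-1],[[0,0,0],[0,0,0],-1],[[0,0,0],[0,0,0],-1]]'
```

```text
clock: 4.3
tcp_pos: [0.4549, 0.2516, 0.0439]
orientation: [[0.0, 1.0, -0.0], [1.0, -0.0, -0.0], [-0.0, -0.0, -1.0]]
contact_force: [-0.2, 0.4, -0.7]
grip_width: 0.0454
gripper_force: 30.0
```

```bash
python3 -m jog '[[[0,0,0],[0,0,-0.2],-1],[[0,0,0],[0,0,-0.5],-1],[[0,0,0],[0,0,-0.8],-1],[[0,0,0],[0,0,-0.8],-1],[[0,0,0],[0,0,-0.8],-1],[[0,0,0],[0,0,-0.8],-1],[[0,0,0],[0,0,-0.6],-1],[[0,0,0],[0,0,-0.2],-1],[[0,0,0],[0,0,0],-1],[[0,0,0],[0,0,0],-1]]' && python3 -m jog '[[[0,0,0],[-0.2,0.05,0],-1],[[0,0,0],[-0.5,0.1,0],-1],[[0,0,0],[-0.7,0.1,0],-1],[[0,0,0],[-0.7,0.1,0],-1],[[0,0,0],[-0.7,0.1,0],-1],[[0,0,0],[-0.6,0.1,0],-1],[[0,0,0],[-0.4,0.1,0],-1],[[0,0,0],[-0.2,0,0],-1],[[0,0,0],[0,0,0],-1],[[0,0,0],[0,0,0],-1],[[0,0,0],[0,0,0],-1]]'; python3 - <<'E'
from rig import camera,observe
from h import *
s=observe();print(s["tcp_pos"],s["contact_force"])
im=[]
for n in("top","scene"):
    c=camera(n); np.savez(n+"1.npz",**c); X=cloud(c); h=cv2.cvtColor(c["img"],cv2.COLOR_RGB2HSV)
    red=((h[...,0]<12)|(h[...,0]>172))&(h[...,1]>90)
    t=s["tcp_pos"]; m=red&(np.hypot(X[...,0]-t[0],X[...,1]-t[1])<.06)&(X[...,2]>.15)
    p=X[m]; v,u=np.where(m); print(n,m.sum(),u.min(),u.max(),v.min(),v.max(),"z",np.percentile(p[:,2],[1,99]))
    f=t[2]-.0447
    for lo,hi,r in((0.001,.005,.031),(.028,.046,.020),(.057,.071,.023)):
        q=p[(p[:,2]>f+lo)&(p[:,2]<f+hi)]
        if len(q)>6: print(lo,len(q),circ(q,r).x)
    cu,cv=int(u.mean()),int(v.mean()); im.append(cv2.resize(c["img"][max(cv-50,0):cv+50,cu-50:cu+50],(400,400),interpolation=2))
cv2.imwrite("pics/held.png",np.hstack(im)[:,:,::-1])
E
```

```text
clock: 5.3
tcp_pos: [0.4539, 0.2511, 0.2776]
orientation: [[0.0, 1.0, -0.002], [1.0, -0.0, -0.001], [-0.001, -0.002, -1.0]]
contact_force: [0.1, 0.2, -1.1]
grip_width: 0.045
gripper_force: 30.0
clock: 6.4
tcp_pos: [0.4871, 0.053, 0.2786]
orientation: [[-0.002, 1.0, -0.001], [1.0, 0.002, 0.001], [0.001, -0.001, -1.0]]
contact_force: [-0.4, -1.1, -1.9]
grip_width: 0.045
gripper_force: 30.0
[0.4870674  0.05300922 0.2785918 ] [-0.43209969 -1.0635283  -1.90312095]
top 29 222 226 214 225 z [0.24588756 0.47484048]
scene 341 235 257 56 139 z [0.24016395 0.47219122]
0.028 53 [0.48594041 0.05321622]
0.057 80 [0.49393332 0.05287843]
```

View pics/held.png

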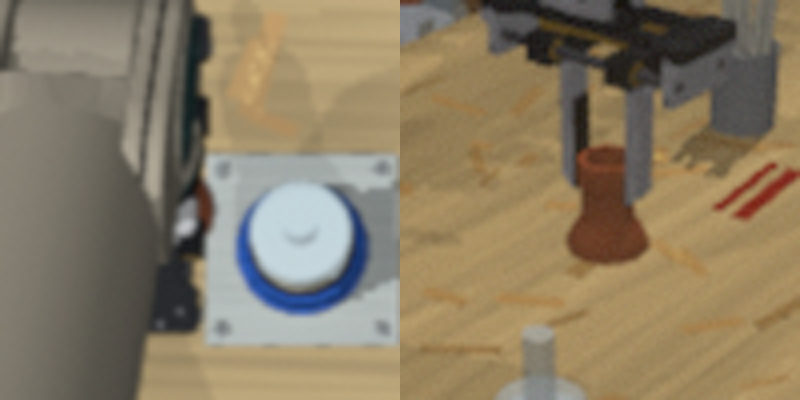

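The collar is held upright (right crop, lip at about (605,155), foot at (607,245)). I fit its full profile in the scene cloud to get offset, tilt and height relative to the bottle.

```bash
cat >> h.py <<'E'
def fitcollar(c,t,f0):
    X=cloud(c); h=cv2.cvtColor(c["img"],cv2.COLOR_RGB2HSV)
    red=((h[...,0]<12)|(h[...,0]>172))&(h[...,1]>90)
    p=X[red&(np.hypot(X[...,0]-t[0],X[...,1]-t[1])<.04)&(X[...,2]>f0+.003)&(X[...,2]<f0+.07)]
    cam=-c["R"].T@c["t"]; d=(cam-np.array(t))[:2]; d/=np.linalg.norm(d)
    p=p[((p[:,:2]-np.array(t)[:2])@d>0)]   # near side = outer surface
    zs=[0,.005,.026,.047,.055,.072]; rs=[.031,.031,.020,.020,.023,.023]
    def fun(q):
        z=p[:,2]-q[2]; x=p[:,0]-q[0]-q[3]*(z-.06); y=p[:,1]-q[1]-q[4]*(z-.06)
        return np.hypot(x,y)-np.interp(z,zs,rs)
    r=least_squares(fun,[t[0],t[1],f0,0,0],loss="soft_l1",f_scale=.0015)
    return len(p),r.x.round(4),np.median(abs(fun(r.x))).round(4)
E
python3 - <<'E'
from h import *
print(fitcollar(dict(np.load("scene1.npz")),[.4871,.053,.2786],.234))
c=dict(np.load("scene0.npz")); print("start",fitcollar(c,[.4545,.251,.044],0.0))
E
```

```text
(254, array([ 0.487 ,  0.0526,  0.2361,  0.0236, -0.0141]), np.float64(0.0012))
start (134, array([ 0.4545,  0.251 , -0.0014,  0.0269,  0.0019]), np.float64(0.0016))
```

```bash
python3 -m jog '[[[0,0,0],[-0.2,0.01,0],-1],[[0,0,0],[-0.4,0,0],-1],[[0,0,0],[-0.5,0,0],-1],[[0,0,0],[-0.4,0,0],-1],[[0,0,0],[-0.18,0,0],-1],[[0,0,0],[0,0,0],-1],[[0,0,0],[0,0,0],-1],[[0,0,0],[0,0,0],-1]]'; python3 - <<'E'
from rig import camera,observe
from h import *
s=observe();t=s["tcp_pos"];print(t,s["contact_force"])
c=camera("scene");print(fitcollar(c,t,t[2]-.0439)); X=cloud(c)
p=X[(np.hypot(X[...,0]-.4875,X[...,1]+.031)<.05)]
for lo,hi,r in((.145,.193,.012),(.06,.13,.036)):
    q=p[(p[:,2]>lo)&(p[:,2]<hi)]; print(len(q),circ(q,r).x)
o=cv2.resize(c["img"][90:220,180:290],(507,600),interpolation=2);cv2.imwrite("pics/above.png",o[:,:,::-1])
E
```

```text
clock: 7.3
tcp_pos: [0.488, -0.0312, 0.2788]
orientation: [[-0.002, 1.0, -0.0], [1.0, 0.002, 0.001], [0.001, -0.0, -1.0]]
contact_force: [-0.0, -0.4, -1.1]
grip_width: 0.0451
gripper_force: 30.0
[ 0.48796678 -0.03118253  0.27884006] [-0.01422058 -0.3720409  -1.109316  ]
(288, array([ 0.4886, -0.0311,  0.2361,  0.0307, -0.0032]), np.float64(0.0013))
109 [ 0.48744873 -0.03211877]
439 [ 0.48780528 -0.03194228]
```

View pics/above.png

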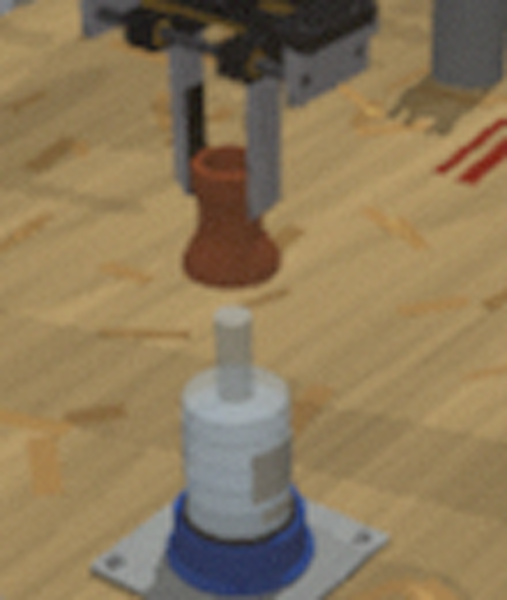

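The collar's axis (column 232) lies over the neck (column 234), within about 1 mm. I trim that and go down slowly, watching the force.

```bash
python3 -m jog '[[[0,0,0],[-0.01,-0.01,0.2],-1],[[0,0,0],[0,0,0.3],-1],[[0,0,0],[0,0,0.3],-1],[[0,0,0],[0,0,0.1],-1],[[0,0,0],[0,0,0.1],-1],[[0,0,0],[0,0,0.1],-1],[[0,0,0],[0,0,0],-1],[[0,0,0],[0,0,0],-1]]' && python3 -m jog '[[[0,0,0],[0,0,0.1],-1],[[0,0,0],[0,0,0.1],-1],[[0,0,0],[0,0,0.1],-1],[[0,0,0],[0,0,0.1],-1],[[0,0,0],[0,0,0],-1],[[0,0,0],[0,0,0],-1]]'
```

```text
clock: 8.15
tcp_pos: [0.4876, -0.033, 0.2242]
orientation: [[0.0, 1.0, 0.0], [1.0, -0.0, 0.0], [0.0, 0.0, -1.0]]
contact_force: [-0.6, -0.1, -0.6]
grip_width: 0.045
gripper_force: 30.0
clock: 8.75
tcp_pos: [0.4873, -0.033, 0.2038]
orientation: [[0.0, 1.0, -0.0], [1.0, -0.0, -0.0], [-0.0, -0.0, -1.0]]
contact_force: [0.0, 0.4, -0.7]
grip_width: 0.0452
gripper_force: 30.0
```

```bash
python3 -m jog '[[[0,0,0],[0.02,0,0.08],-1],[[0,0,0],[0,0,0.1],-1],[[0,0,0],[0,0,0.1],-1],[[0,0,0],[0,0,0.06],-1],[[0,0,0],[0,0,0],-1],[[0,0,0],[0,0,0],-1],[[0,0,0],[0,0,0],-1]]'; python3 -c "
from rig import observe
s=observe();print(s['tcp_pos'],s['contact_force'])"
```

```text
clock: 9.45
tcp_pos: [0.4876, -0.032, 0.1871]
orientation: [[0.0, 1.0, 0.0], [1.0, -0.0, -0.0], [-0.0, 0.0, -1.0]]
contact_force: [0.6, -0.1, -1.5]
grip_width: 0.045
gripper_force: 30.0
[ 0.48755248 -0.03203433  0.18709134] [ 0.60091343 -0.14534114 -1.54564417]
```

```bash
python3 -m jog '[[[0,0,0],[0,0,0.04],-1],[[0,0,0],[0,0,0.04],-1],[[0,0,0],[0,0,0],-1],[[0,0,0],[0,0,0],-1],[[0,0,0],[0,0,0],-1]]'; python3 -m jog '[[[0,0,0],[0,0,0.04],-1],[[0,0,0],[0,0,0],-1],[[0,0,0],[0,0,0],-1],[[0,0,0],[0,0,0],-1]]';python3 -m jog '[[[0,0,0],[0,0,0.04],-1],[[0,0,0],[0,0,0],-1],[[0,0,0],[0,0,0],-1],[[0,0,0],[0,0,0],-1]]'
```

```text
clock: 9.95
tcp_pos: [0.4874, -0.032, 0.183]
orientation: [[0.0, 1.0, 0.0], [1.0, -0.0, 0.0], [0.0, 0.0, -1.0]]
contact_force: [-0.5, -0.2, -1.7]
grip_width: 0.0454
gripper_force: 30.0
clock: 10.35
tcp_pos: [0.4876, -0.032, 0.1811]
orientation: [[0.0, 1.0, 0.001], [1.0, -0.0, 0.0], [0.0, 0.001, -1.0]]
contact_force: [0.8, -0.7, 0.5]
grip_width: 0.0451
gripper_force: 30.0
clock: 10.75
tcp_pos: [0.4876, -0.032, 0.1792]
orientation: [[0.0, 1.0, 0.0], [1.0, -0.0, 0.0], [0.0, 0.0, -1.0]]
contact_force: [-0.0, 0.9, 3.7]
grip_width: 0.0451
gripper_force: 30.0
```

```bash
python3 -m jog '[[[0,0,0],[0,0,0.03],-1],[[0,0,0],[0,0,0.02],-1],[[0,0,0],[0,0,0],-1],[[0,0,0],[0,0,0],-1],[[0,0,0],[0,0,0],-1],[[0,0,0],[0,0,0],-1]]'; python3 - <<'E'
from rig import camera,observe
from h import *
f=[]
for i in range(6):
    c=camera("scene"); s=observe(); f.append(s["contact_force"])
t=s["tcp_pos"];print(t,np.mean(f,0),np.std(f,0))
print(fitcollar(c,t,t[2]-.0439)); X=cloud(c)
p=X[(np.hypot(X[...,0]-.4875,X[...,1]+.031)<.05)]
q=p[(p[:,2]>.06)&(p[:,2]<.125)]; print(circ(q,.036).x)
o=cv2.resize(c["img"][90:220,180:290],(507,600),interpolation=2);cv2.imwrite("pics/seat.png",o[:,:,::-1])
E
```

```text
clock: 11.35
tcp_pos: [0.4877, -0.032, 0.177]
orientation: [[0.0, 1.0, 0.001], [1.0, -0.0, 0.0], [0.0, 0.001, -1.0]]
contact_force: [-2.6, 0.6, 8.4]
grip_width: 0.0451
gripper_force: 30.0
[ 0.48761001 -0.03198038  0.17697878] [-1.92699346  0.64304043  7.99980735] [0.26226334 0.2533393  0.16633341]
(264, array([ 0.4867, -0.0325,  0.1338, -0.0014, -0.0075]), np.float64(0.0012))
[ 0.48768793 -0.03187201]
```

View pics/seat.png

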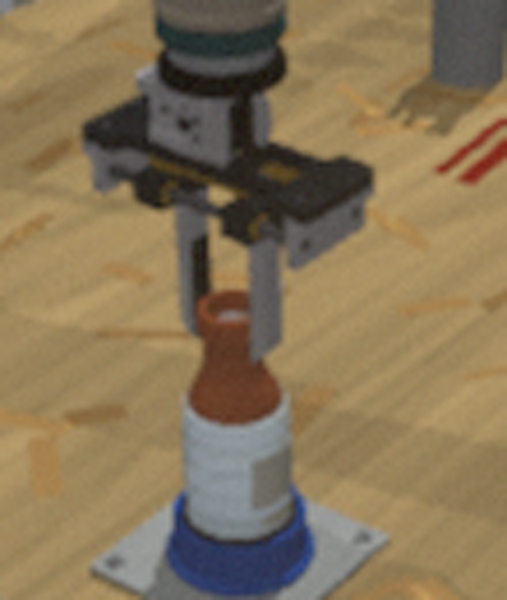

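The collar sits upright on the shoulder at about (234,410), with the neck in its bore. The push is about 9.4 N including the collar's weight. I add a hair more and hold.

```bash
python3 -m jog '[[[0,0,0],[0,0,0.01],-1],[[0,0,0],[0,0,0],-1],[[0,0,0],[0,0,0],-1],[[0,0,0],[0,0,0],-1],[[0,0,0],[0,0,0],-1],[[0,0,0],[0,0,0],-1],[[0,0,0],[0,0,0],-1],[[0,0,0],[0,0,0],-1],[[0,0,0],[0,0,0],-1],[[0,0,0],[0,0,0],-1],[[0,0,0],[0,0,0],-1],[[0,0,0],[0,0,0],-1]]'; for i in 1 2 ; do python3 -m jog '[[[0,0,0],[0,0,0],-1],[[0,0,0],[0,0,0],-1],[[0,0,0],[0,0,0],-1],[[0,0,0],[0,0,0],-1],[[0,0,0],[0,0,0],-1],[[0,0,0],[0,0,0],-1],[[0,0,0],[0,0,0],-1],[[0,0,0],[0,0,0],-1],[[0,0,0],[0,0,0],-1],[[0,0,0],[0,0,0],-1],[[0,0,0],[0,0,0],-1],[[0,0,0],[0,0,0],-1]]'; done
```

```text
clock: 12.85
tcp_pos: [0.4876, -0.032, 0.1766]
orientation: [[0.0, 1.0, 0.001], [1.0, -0.0, 0.0], [0.0, 0.001, -1.0]]
contact_force: [-1.7, 0.4, 9.1]
grip_width: 0.0452
gripper_force: 30.0
clock: 14.05
tcp_pos: [0.4876, -0.032, 0.1766]
orientation: [[0.0, 1.0, 0.001], [1.0, -0.0, 0.0], [0.0, 0.001, -1.0]]
contact_force: [-1.3, 0.9, 9.1]
grip_width: 0.045
gripper_force: 30.0
clock: 15.25
tcp_pos: [0.4876, -0.032, 0.1766]
orientation: [[0.0, 1.0, 0.001], [1.0, -0.0, 0.0], [0.0, 0.001, -1.0]]
contact_force: [-1.3, -0.1, 7.8]
grip_width: 0.0452
gripper_force: 30.0
```

```bash
python3 -c "
from rig import hand_in
print(hand_in())"
```

```text
the job is handed in; nothing more can be done
None
```

The collar is over the neck and seated upright on the glass shoulder, and the gripper is still holding it down at about 10 N (wrist readings of 8–9 N plus the collar's 1.4 N weight). I held that steady for about 4 s before handing in, and the hand-in returned no verdict.

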